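# Weigh a returned bottle and put it in the returns case

## Robot

A 6-joint arm with a two-finger parallel gripper is mounted at the origin on the work surface. World frame = base frame: x ahead of the robot, y to its left, z up, the work surface at z = 0. Lengths are in m, angles in rad, forces in N, time in s.
With the tool pointing down it reaches from about 0.225 to 0.875 m from the base axis. Payload 3.4 kg.
Tool frame: the origin (TCP) lies between the finger pads; the fingertips stand 11 mm ahead of it and the grasp point (between the pads) lies 8 mm behind it; z points along the fingers, y is the line along which they close (so a half turn about z gives the same grasp; the last joint's range is limited). The gripper opens to 85 mm and grips with 20 to 120 N. Pads are 22 mm wide; open, the fingers measure 114 mm over their backs; the gripper's body (76 mm by 85 mm) begins 54 mm behind the grasp point. The pads swing forward as they close: fully open they stand 13 mm farther back than shut.
Start: joints at [-1.391, 0.276, 1.505, -0, 1.361, -0.121], TCP at [0.17, -0.549, 0.207] pointing down, gripper open.
Joint ranges: [-2.89, 2.89], [-0.75, 2.08], [0.22, 2.7], [-1.18, 4.32], [0.11, 2.71], [-2.7, 2.7]. Speed limits (rad/s): [2.57, 2.57, 3.14, 3.14, 3.14, 3.14].

## Interface

Orientations are given as a unit quaternion [w, x, y, z].
In Python, from rig import sensors, eyes, manip gives the robot as it stands.
- The arm moves only by the tool drive_tool, never from a script. Its argument "deltas" is a list of rows, each an object with "linear": the shift along the world's x, y, z in mm, a list of three; "twist": the turn about the world's z in degrees; "claw": the opening, from 0 (shut) to 1 (fully open). In form: [{"linear": [tx, ty, tz], "twist": twist, "claw": claw}, ...]. A call has 1 to 12 rows; each row is the pose to reach, as a shift and turn from the pose commanded when the call began; what a row does not reach only later rows make up. A row lasts 1/12 s, in which the tool goes at most 41.7 mm and 7.16 degrees, less where a joint would pass 70% of its speed; a pose out of reach is approached as far as the arm can. A call with a gripper value outside its range is refused whole. The fingers move at their own pace and stop on an object; "squeeze" is the grip in N (left out, the last holds). Time passes only in rows, so rows that repeat a pose let the fingers close. It gives the time, the measured TCP pose, the force, the opening and the grip force at its end, in the units of the state.
- sensors.get_state(): the state, without advancing time (a new reading comes with each control period).
- eyes.get_image(name): name is "side" or "top"; returns the picture (400x640x3 uint8, red, green, blue); there is no depth.
- eyes.camera_model(name): a dict with "intrinsics" (3x3 intrinsics, pixels), "dist" ([k1, k2, p1, p2, k3] as OpenCV has them; the pictures are not rectified), "R" (3x3) and "t" (3): a world point X has camera coordinates R X + t. Camera axes: x right, y down, z forward; pixel columns grow to the right and rows downward; lengths in m; the calibration is good to about 2 mm. A picture is of the moment at which its call begins. camera_model takes no time and is no camera call.
- manip.sign_off(): hands the job in; it is judged then, once.
The state is a dict: "clock": time; "qpos": joint angles; "qd": joint speeds; "effort": joint torques, N m; "position": TCP position; "ee_rot": TCP orientation; "contact_force": force on the tool from outside, world axes, zero at the start; "moment": the same for the moment, N m; "width": finger opening in m; "gripper_force": force on a finger pad.
Only numpy, scipy, OpenCV 4.12 (cv2) and the standard library are available. Lean on these libraries where they do the work, as an engineer would, in place of code of your own. Each camera call takes 0.05 s, during which the arm holds its last target. There are 200 camera calls.

## Task

Weigh the returned bottle that stands alone on the bench: set it gently on the balance's rimmed dish and load weights from the tray onto the flat plate until the beam levels with its pointer inside the dark centre band (weighing to the nearest 50 g), then let go and let it come to rest so that the reading can be taken. Then stand the bottle gently in the one empty cell of the case, keeping it upright throughout, and leave those weights standing on the plate for the clerk, with the weights not used standing in their tray. Leave the other bottles, the sprayer, the tape roll and the carton where they are.

Things in the scene. Friction and masses are not known exactly. Their poses are not given: they have to be found in the camera images.
- bottle: the returned bottle: opaque white plastic, 56 mm across up to a height of 96 mm, a sloping shoulder to 116 mm, then a grey round screw cap 38 mm across from height 120 to 146 mm (the place to grip it from above). Stands on the bench in front of the balance. Its contents are unknown: it weighs between 190 and 325 g. Origin at the centre of its underside, z up
- balance: two-pan counter balance, grey casting 150 mm (x) by 310 mm (y), fixed to the bench; origin on the bench under its middle, z up. Rimmed dish at its +y end, flat plate at its -y end, 115 mm from the middle, both horizontal at all times. The white dial in the middle is the tallest part, 178 mm high and 72 mm wide along y
- beam (a joint): tilt of the beam, rad: 0 is level, positive when the dish is down, negative when the plate is down, stops at +0.2 and -0.2. The pointer is inside the dark band within 0.052 either way. Between the stops it settles, in about a second, at 0.0016 rad per gram of difference (80 mrad for 50 g); beyond about 125 g it rests on a stop. It can be pushed down by a few newtons
- dish (a point): centre of the dish's flat steel bottom, upper side; the bottom is 130 mm across inside a rim that rises 9 mm above it. 130 mm above the bench when level, 23 mm lower or higher at the stops
- plate (a point): centre of the upper side of the flat steel plate for the weights, 144 mm across, no rim. 130 mm above the bench when level, 23 mm higher when the dish is fully down, 23 mm lower at the other stop
- weight_tray: shallow grey tray, 190 mm (x) by 150 mm (y), walls 16 mm high and 4 mm thick, floor 4 mm above the bench, fixed, beside the plate. The four weights stand in it in two rows of two, at x = -45 or +45 mm and y = -35 or +35 mm, a few mm off; which is where varies. Origin under its centre on the bench
- w500: polished steel 500 g knob weight, a plain cylinder 38 mm across and 64 mm tall over all (straight for the lower two thirds, then a slightly narrower knob); origin at the centre of its underside, z up
- w200: polished steel 200 g knob weight, a plain cylinder 28 mm across and 47 mm tall over all (straight for the lower two thirds, then a slightly narrower knob); origin at the centre of its underside, z up
- w100: polished steel 100 g knob weight, a plain cylinder 22 mm across and 38 mm tall over all (straight for the lower two thirds, then a slightly narrower knob); origin at the centre of its underside, z up
- w50: polished steel 50 g knob weight, a plain cylinder 18 mm across and 30 mm tall over all (straight for the lower two thirds, then a slightly narrower knob); origin at the centre of its underside, z up
- case: open cardboard case, 214 mm (x) by 144 mm (y), 75 mm high, fixed, beside the dish. Partitions of full height and 4 mm thick make six cells, each 66 mm square, with centres at x = -70, 0, +70 mm and y = -35, +35 mm; floor 4 mm above the bench. Five hold a bottle, one is empty. Origin under its centre on the bench
- case_bottle1: one of the five bottles in the case, same size and shape as the returned bottle; origin at the centre of its underside
- case_bottle2: one of the five bottles in the case, same size and shape as the returned bottle; origin at the centre of its underside
- case_bottle3: one of the five bottles in the case, same size and shape as the returned bottle; origin at the centre of its underside
- case_bottle4: one of the five bottles in the case, same size and shape as the returned bottle; origin at the centre of its underside
- case_bottle5: one of the five bottles in the case, same size and shape as the returned bottle; origin at the centre of its underside
- sprayer: trigger sprayer, 72 mm across, 193 mm tall, beyond the balance; to be left alone. Origin at the centre of its underside
- tape_roll: roll of packing tape lying flat, 104 mm across, 48 mm high, beyond the balance; to be left alone. Origin at the centre of its underside
- carton: small carton 70 by 110 mm, 130 mm high, beyond the balance; to be left alone. Origin at the centre of its underside
Mind the look-alikes: they are no part of the job. Leave any orange look-alike of the w500 alone. Several things have the shape of the weight_tray; the one meant has the colours described above.

How it is judged:
On the way, in this order (a step that is already met when the one before it is completed fails the run):
1. the returned bottle stands on the dish, let go (horizontal distance between bottle and dish below 0.045 m and z of bottle in the frame of dish between -0.008 and 0.008 m and angle between bottle's own z axis and vertical below 0.1 rad and contact force between the fingers and anything else below 0.1 N), for 0.2 s.
2. with the bottle on the dish, no weight beside it and nothing touched by the gripper, the beam rests level, its pointer in the centre band (all of step 1 and value of joint beam between -0.052 and 0.052 rad and velocity of joint beam between -0.1 and 0.1 rad/s and horizontal distance between each of w500, w200, w100, w50 and dish above 0.085 m), for 0.5 s.
3. the returned bottle stands upright on the floor of the empty cell, let go (x of bottle in the frame of case between -0.09 and 0.09 m and y of bottle in the frame of case between -0.055 and 0.055 m and z of bottle in the frame of case between -0.002 and 0.01 m and angle between bottle's own z axis and vertical below 0.1 rad and contact force between the fingers and bottle below 0.1 N), for 0.2 s.
At the end, for the whole second after the job is handed in: The bottle stands upright (within 0.1 rad), at rest, on the floor of the empty cell; the beam is down on the plate's side; each weight stands upright and at rest on the plate or in the tray; the five other bottles stand within 20 mm of where they were (x of bottle in the frame of case between -0.09 and 0.09 m and y of bottle in the frame of case between -0.055 and 0.055 m and z of bottle in the frame of case between -0.002 and 0.01 m and angle between each of bottle, case_bottle1, case_bottle2, case_bottle3, case_bottle4, case_bottle5's own z axis and vertical below 0.1 rad and linear speed of each of bottle, w500, w200, w100, w50 below 0.02 m/s and value of joint beam below -0.15 rad and angle between each of w500, w200, w100, w50's own z axis and vertical below 0.15 rad and ((horizontal distance between w500 and plate below 0.07 m and z of w500 in the frame of plate between -0.006 and 0.006 m) or (x of w500 in the frame of weight_tray between -0.095 and 0.095 m and y of w500 in the frame of weight_tray between -0.075 and 0.075 m and z of w500 in the frame of weight_tray between -0.002 and 0.01 m)) and ((horizontal distance between w200 and plate below 0.07 m and z of w200 in the frame of plate between -0.006 and 0.006 m) or (x of w200 in the frame of weight_tray between -0.095 and 0.095 m and y of w200 in the frame of weight_tray between -0.075 and 0.075 m and z of w200 in the frame of weight_tray between -0.002 and 0.01 m)) and ((horizontal distance between w100 and plate below 0.07 m and z of w100 in the frame of plate between -0.006 and 0.006 m) or (x of w100 in the frame of weight_tray between -0.095 and 0.095 m and y of w100 in the frame of weight_tray between -0.075 and 0.075 m and z of w100 in the frame of weight_tray between -0.002 and 0.01 m)) and ((horizontal distance between w50 and plate below 0.07 m and z of w50 in the frame of plate between -0.006 and 0.006 m) or (x of w50 in the frame of weight_tray between -0.095 and 0.095 m and y of w50 in the frame of weight_tray between -0.075 and 0.075 m and z of w50 in the frame of weight_tray between -0.002 and 0.01 m)) and distance of each of case_bottle1, case_bottle2, case_bottle3, case_bottle4, case_bottle5 from where it was at the start of the episode below 0.02 m); the robot touches nothing.
It fails at once if the returned bottle is tipped by more than 0.5 rad (angle between bottle's own z axis and vertical above 0.5 rad).
It fails at once if the returned bottle is dropped (falls free of the fingers faster than 0.45 m/s, from about 10 mm or more) or pressed on the balance or in the case with more than 60 N ((contact force between the fingers and bottle below 0.1 N and linear speed of bottle above 0.45 m/s) or contact force between bottle and balance above 60 N or contact force between bottle and case above 60 N).
It fails at once if a bottle of the case is moved by more than 20 mm or tipped by more than 0.3 rad (distance of any of case_bottle1, case_bottle2, case_bottle3, case_bottle4, case_bottle5 from where it was at the start of the episode above 0.02 m or angle between any of case_bottle1, case_bottle2, case_bottle3, case_bottle4, case_bottle5's own z axis and vertical above 0.3 rad).
It fails at once if the sprayer, the tape roll or the carton is moved by more than 20 mm (distance of any of sprayer, tape_roll, carton from where it was at the start of the episode above 0.02 m).
It fails at once if a weight is handled after the bottle has been put in the case (x of bottle in the frame of case between -0.09 and 0.09 m and y of bottle in the frame of case between -0.055 and 0.055 m and z of bottle in the frame of case between -0.002 and 0.01 m and angle between bottle's own z axis and vertical below 0.1 rad and (contact force between the fingers and w500 above 0.5 N or contact force between the fingers and w200 above 0.5 N or contact force between the fingers and w100 above 0.5 N or contact force between the fingers and w50 above 0.5 N)).
It also fails if it takes over 72 s, if anything falls off the work surface, if the arm or the gripper's body presses on something with over 40 N, if the wrist force passes 120 N, or if a joint passes its speed limit or range.

## Working session

There is one attempt and no reset: what is moved stays moved. The work goes in short steps, Python scripts to look and compute and a tool call to move; the robot and the scene stay as the last step left them, time stands still between calls to the robot, and variables do not carry over. Pictures are saved under pics/ and viewed, at most 10 in all, crops included, and the job is handed in when it is done.

Besides the shell and the picture viewer there is one more tool, called after "Emit:" as a command line: name --argument value ..., lists and objects as JSON in quotes. drive_tool: Moves the arm, as the interface text tells. Its arguments: {"type":"object","properties":{"deltas":{"type":"array","items":{"type":"object","properties":{"linear":{"type":"array","items":{"type":"number"}},"twist":{"type":"number"},"claw":{"type":"number"}}}},"squeeze":{"type":"number"}},"required":["deltas"]}

```bash
mkdir -p pics; cat > h.py <<'E'
import numpy as np, cv2
from rig import sensors, eyes, manip
def cam(n):
    m=eyes.camera_model(n); return {k:np.array(m[k],float) for k in m if k in("intrinsics","dist","R","t")}
def w(n,u,v,z):
    m=cam(n); p=cv2.undistortPoints(np.array([[[u,v]]],float),m["intrinsics"],m["dist"])[0,0]
    d=m["R"].T@np.array([p[0],p[1],1]); c=-m["R"].T@m["t"]; return c+d*(z-c[2])/d[2]
def px(n,X):
    m=cam(n); return cv2.projectPoints(np.array([X],float),cv2.Rodrigues(m["R"])[0],m["t"],m["intrinsics"],m["dist"])[0][0,0]
def save(n,f,crop=None,s=1):
    i=eyes.get_image(n)[:,:,::-1]
    if crop: a,b,c,d=crop; i=i[b:d,a:c]
    cv2.imwrite("pics/"+f,cv2.resize(i,None,fx=s,fy=s,interpolation=cv2.INTER_CUBIC))
E
python3 - <<'E'
from h import *
save("top","t0.png",None,1.25); save("side","s0.png",None,1.25)
for n in("top","side"): m=cam(n);print(n,(-m["R"].T@m["t"]).round(3),m["intrinsics"][0,0])
print(sensors.get_state())
E
```

```text
top [ 0.39  -0.091  1.624] 468.3029604450938
side [ 0.128 -0.767  0.961] 390.96543416767287
{'clock': 0.1, 'qpos': array([-1.39098373e+00,  2.76537561e-01,  1.50600088e+00, -2.88623510e-05,
        1.36069291e+00, -1.20985056e-01]), 'qd': array([-0.00011848, -0.00373015, -0.00362149,  0.000372  ,  0.00115193,
       -0.00135985]), 'effort': array([ 1.15906507e-03, -4.17699087e+01, -2.46405047e+01, -2.28027752e-04,
        5.84942856e-03,  1.88491168e-05]), 'position': array([ 0.17026386, -0.5486851 ,  0.20662518]), 'ee_rot': array([-8.18579572e-04,  9.88710615e-01,  1.49835407e-01, -3.82019188e-05]), 'contact_force': array([ 0.17837734, -0.456311  ,  0.57921025]), 'moment': array([ 0.02732238,  0.02920796, -0.00029237]), 'gripper_force': 0.0, 'width': 0.0854145221681253}
```

View pics/t0.png

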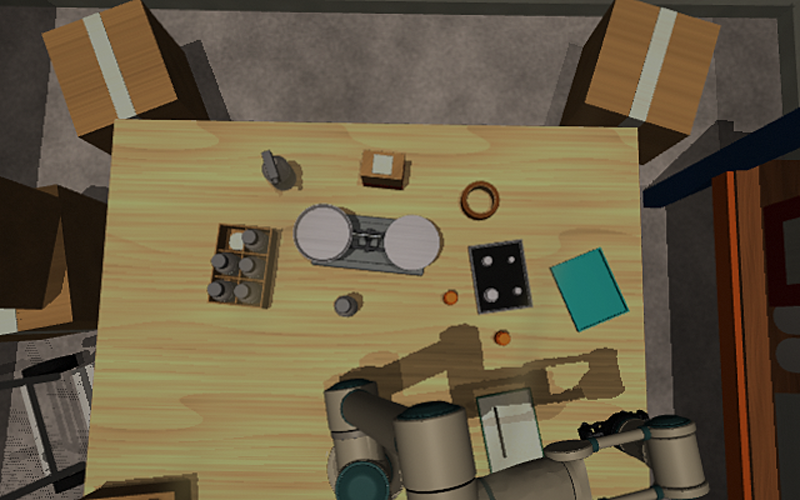

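View pics/s0.png

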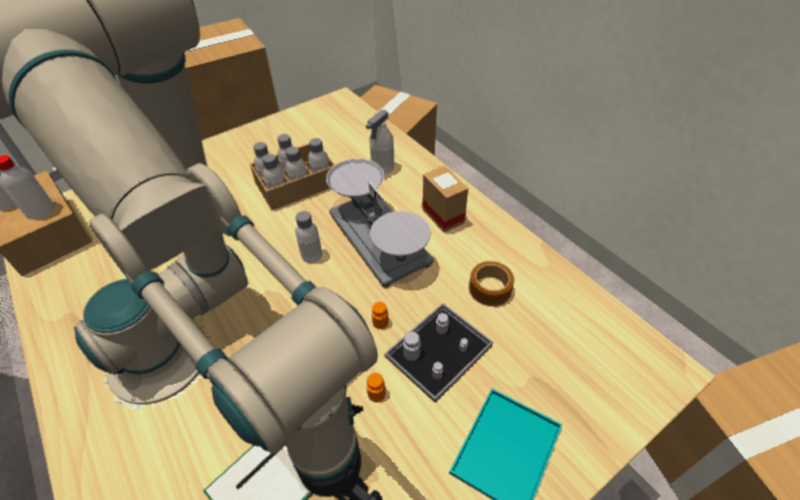

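The bottle standing alone is at top view (347,305); the five case bottles around (237,265) are look-alikes, and the empty cell is at (237,240). The weights are in the dark grey tray: w500 (491,295), w200 (487,261), w100 (518,291) and w50 (511,259). The orange look-alikes at (450,297) and (502,338) and the teal tray at (590,290) are not part of the job. I'll check this in one close crop.

```bash
python3 - <<'E'
from h import *
i=eyes.get_image("top")[:,:,::-1]
f=lambda a,b,c,d,s:cv2.resize(i[b:d,a:c],None,fx=s,fy=s,interpolation=cv2.INTER_CUBIC)
A=f(160,155,360,260,4)   # 800x420
cv2.imwrite("pics/a.png",A)
cv2.imwrite("pics/b.png",f(350,180,440,260,7))
E
```

```text
(no output)
```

View pics/a.png

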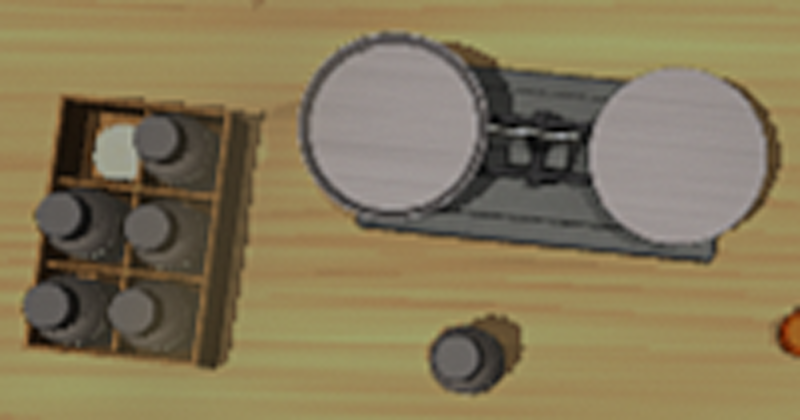

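View pics/b.png

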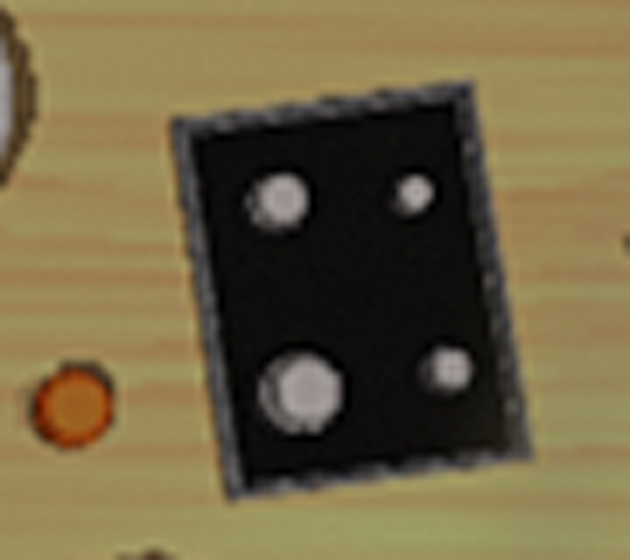

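```bash
cat >> h.py <<'E'
def A(x,y,z): return w("top",160+(x+.5)/4-.5,155+(y+.5)/4-.5,z)
def B(x,y,z): return w("top",350+(x+.5)/7-.5,180+(y+.5)/7-.5,z)
E
python3 - <<'E'
from h import *
p=lambda n,v:print(n,(np.array(v)*1000).round(0))
p("bottle",A(461,357,.146));p("dish",A(393,123,.139));p("plate",A(679,155,.13))
c=np.array([A(x,y,.075) for x,y in[(64,98),(237,112),(200,362),(24,347)]])[:,:2]
loc=np.float32([[107,72],[107,-72],[-107,-72],[-107,72]])/1000
M,_=cv2.estimateAffinePartial2D(loc,c.astype(np.float32));print(M.round(3),"ang",np.degrees(np.arctan2(M[1,0],M[0,0])))
p("cell",M@[.07,.035,1])
for k in[(-.07,.035),(-.07,-.035),(0,.035),(0,-.035),(.07,-.035)]:p("cells",M@[*k,1])
for q in[(160,137),(151,231),(63,218),(50,306),(136,315)]:p("caps",A(*q,.15))
t=np.array([B(x,y,.016) for x,y in[(172,120),(470,83),(533,455),(230,500)]])[:,:2]
loc=np.float32([[95,75],[95,-75],[-95,-75],[-95,75]])/1000
M,_=cv2.estimateAffinePartial2D(loc,t.astype(np.float32));print(M.round(3),np.degrees(np.arctan2(M[1,0],M[0,0])))
for k in[(.045,.035),(.045,-.035),(-.045,.035),(-.045,-.035)]:p("slot",M@[*k,1])
p("w500",B(310,387,.068));p("w200",B(287,198,.051));p("w100",B(453,368,.042));p("w50",B(416,192,.034))
print("bal ang", A(393,123,.139)-A(679,155,.13))
E
```

```text
bottle [426.  61. 146.]
dish [612. 122. 139.]
plate [ 591. -108.  130.]
[[ 0.984  0.089  0.529]
 [-0.089  0.984  0.345]] ang -5.18278541698945
cell [601. 373.]
cells [463. 385.]
cells [457. 316.]
cells [532. 379.]
cells [526. 310.]
cells [595. 304.]
caps [596. 305. 150.]
caps [521. 308. 150.]
caps [530. 378. 150.]
caps [460. 384. 150.]
caps [454. 316. 150.]
[[ 0.975 -0.152  0.515]
 [ 0.152  0.975 -0.353]] 8.851579635350848
slot [ 554. -312.]
slot [ 565. -380.]
slot [ 466. -325.]
slot [ 477. -393.]
w500 [ 464. -324.   68.]
w200 [ 556. -316.   51.]
w100 [ 476. -397.   42.]
w50 [ 561. -381.   34.]
bal ang [0.02084214 0.22968013 0.009     ]
```

Emit:
drive_tool --deltas '[{"linear": [30, 30, 30], "twist": 7, "claw": 1}, {"linear": [60, 70, 40], "twist": 14, "claw": 1}, {"linear": [80, 105, 40], "twist": 21, "claw": 1}, {"linear": [100, 140, 40], "twist": 28, "claw": 1}, {"linear": [115, 175, 40], "twist": 35, "claw": 1}, {"linear": [130, 210, 40], "twist": 42, "claw": 1}, {"linear": [145, 245, 40], "twist": 49, "claw": 1}, {"linear": [160, 280, 40], "twist": 56, "claw": 1}, {"linear": [175, 315, 40], "twist": 63, "claw": 1}, {"linear": [190, 350, 40], "twist": 70, "claw": 1}, {"linear": [200, 385, 40], "twist": 77, "claw": 1}, {"linear": [210, 420, 40], "twist": 82, "claw": 1}]' --squeeze 40

```text
clock: 1.15
position: [0.3805, -0.1273, 0.2473]
ee_rot: [0.0, 0.646, 0.764, 0.0]
contact_force: [1.1, -0.3, -0.0]
width: 0.0853
gripper_force: 0.0
```

Emit:
drive_tool --deltas '[{"linear": [10, 38, 0], "twist": 0, "claw": 1}, {"linear": [20, 76, 0], "twist": 0, "claw": 1}, {"linear": [30, 114, 0], "twist": 0, "claw": 1}, {"linear": [38, 152, 0], "twist": 0, "claw": 1}, {"linear": [44, 178, -20], "twist": 0, "claw": 1}, {"linear": [46, 189, -40], "twist": 0, "claw": 1}, {"linear": [46, 189, -40], "twist": 0, "claw": 1}, {"linear": [46, 189, -40], "twist": 0, "claw": 1}]'

```text
clock: 1.82
position: [0.4253, 0.0601, 0.2066]
ee_rot: [-0.001, 0.647, 0.762, -0.001]
contact_force: [-0.2, -0.5, 1.1]
width: 0.0854
gripper_force: 0.0
```

```bash
python3 - <<'E'
from h import *
p=sensors.get_state()["position"];print(p)
a=px("side",[.426,.061,.146]);print(a)
u,v=a.astype(int);save("side","s1.png",(u-90,v-70,u+90,v+70),4);print(u,v)
for n,P in(("tip",p-[0,0,.011]),("top",[.426,.061,.146]),("bot",[.426,.061,0])):print(n,(px("side",P)-[u-90,v-70])*4)
E
```

```text
[0.42530723 0.0600668  0.20660483]
[242.80245401 172.51780405]
242 172
tip [352.14954594 234.25798088]
top [363.20981603 282.07121621]
bot [391.54875363 409.97944366]
```

View pics/s1.png

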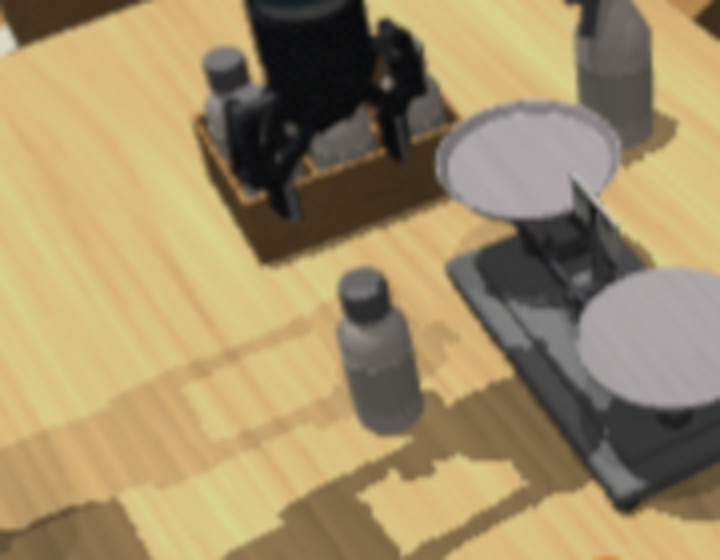

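The crop shows the lone bottle's cap top at (362,279), as predicted. The finger tips, at (290,215) and (398,155), look higher than predicted. I'll lower partway and check again before gripping.

Emit:
drive_tool --deltas '[{"linear": [0, 0, -15], "twist": 0, "claw": 1}, {"linear": [1, 1, -30], "twist": 0, "claw": 1}, {"linear": [1, 1, -40], "twist": 0, "claw": 1}, {"linear": [1, 1, -40], "twist": 0, "claw": 1}, {"linear": [1, 1, -40], "twist": 0, "claw": 1}]'

```text
clock: 2.28
position: [0.4278, 0.0596, 0.1683]
ee_rot: [0.001, 0.649, 0.761, 0.0]
contact_force: [0.4, -0.4, 0.2]
width: 0.0853
gripper_force: 0.0
```

```bash
python3 - <<'E'
from h import *
p=sensors.get_state()["position"];print(p)
u,v=242,172;save("side","s2.png",(u-60,v-60,u+60,v+50),5)
for s in(-.042,.042):
  for z in(0,.03):print(s,z,(px("side",p+[s,s*.16,z])-[u-60,v-60])*5)
E
```

```text
[0.4278128  0.0596314  0.16826186]
-0.042 0 [243.5551944  311.66846672]
-0.042 0.03 [234.03421155 274.16235712]
0.042 0 [358.17593806 240.83019423]
0.042 0.03 [351.14824387 203.27873223]
```

View pics/s2.png

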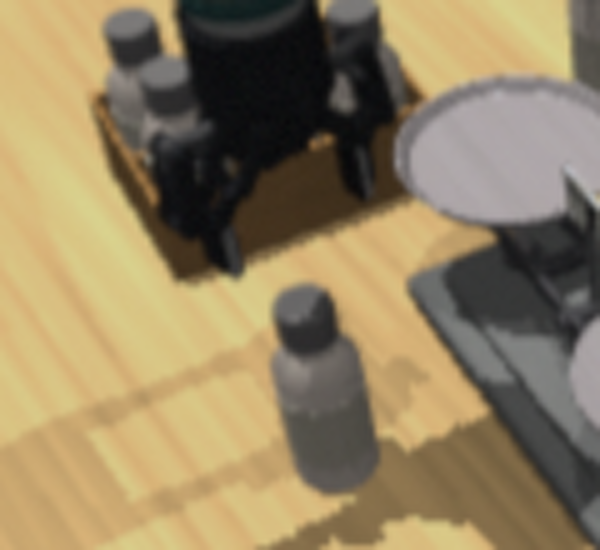

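```bash
python3 - <<'E'
from h import *
p=sensors.get_state()["position"]
i=eyes.get_image("top")[:,:,::-1]
a,b=215,175
cv2.imwrite("pics/t1.png",cv2.resize(i[b:b+100,a:a+130],None,fx=6,fy=6,interpolation=cv2.INTER_CUBIC))
for n,P in(("tcp",p),("body",p+[0,0,.09]),("bot",[.426,.061,.146]),("+",p+[.05,.008,.03]),("-",p+[-.05,-.008,.03])):print(n,(px("top",P)-[a,b])*6)
E
```

```text
tcp [357.03798025 407.36442869]
body [337.97658966 402.10901201]
bot [359.07178964 412.85020029]
+ [338.13650868 306.45545956]
- [363.86788582 505.81727074]
```

View pics/t1.png

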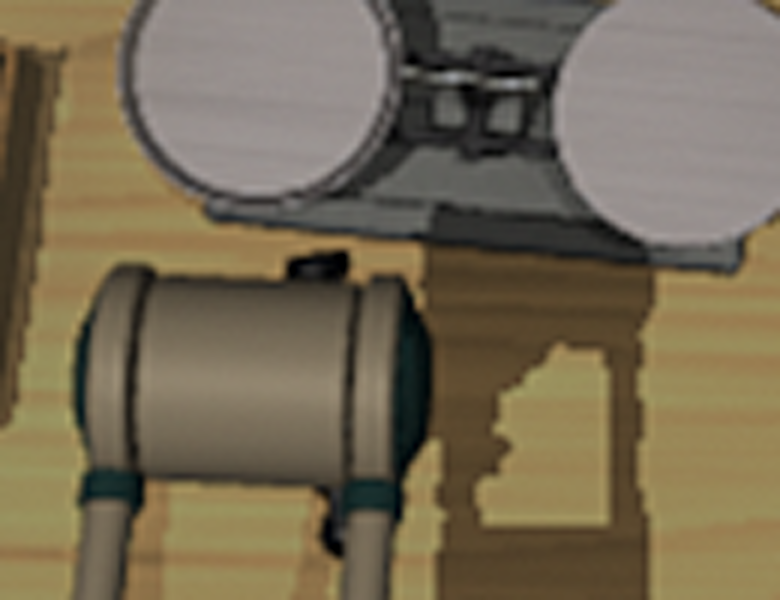

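In the top view the fingers straddle the bottle horizontally: their midpoint is about (325,405), and the bottle is hidden beneath. I'll lower further and check the height against the cap.

Emit:
drive_tool --deltas '[{"linear": [0, 0, -15], "twist": 0, "claw": 1}, {"linear": [0, 1, -30], "twist": 0, "claw": 1}, {"linear": [0, 1, -40], "twist": 0, "claw": 1}, {"linear": [0, 1, -40], "twist": 0, "claw": 1}, {"linear": [0, 1, -40], "twist": 0, "claw": 1}]'

```text
clock: 2.8
position: [0.4278, 0.0616, 0.1281]
ee_rot: [0.0, 0.648, 0.762, 0.0]
contact_force: [0.3, -0.6, -0.1]
width: 0.0854
gripper_force: 0.0
```

```bash
python3 - <<'E'
from h import *
p=sensors.get_state()["position"];print(p)
u,v=242,172;save("side","s3.png",(u-40,v-40,u+40,v+40),6)
print((px("side",p)-[u-40,v-40])*6)
E
```

```text
[0.42778068 0.061552   0.12805651]
[253.0289721  266.44450951]
```

View pics/s3.png

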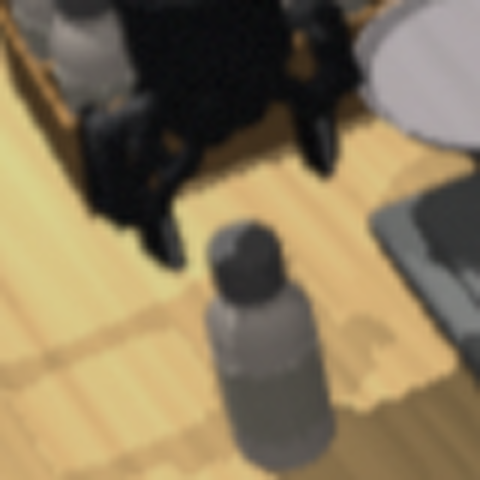

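Emit:
drive_tool --deltas '[{"linear": [-1, 0, -7], "twist": 0, "claw": 1}, {"linear": [-1, 0, -14], "twist": 0, "claw": 0.7}, {"linear": [-1, 0, -14], "twist": 0, "claw": 0.55}, {"linear": [-1, 0, -14], "twist": 0, "claw": 0.4}, {"linear": [-1, 0, -14], "twist": 0, "claw": 0.4}, {"linear": [-1, 0, -14], "twist": 0, "claw": 0.4}, {"linear": [-1, 0, -14], "twist": 0, "claw": 0.4}]' --squeeze 20

```text
clock: 3.43
position: [0.4264, 0.0618, 0.1136]
ee_rot: [0.0, 0.648, 0.762, 0.0]
contact_force: [-0.8, -0.1, 1.4]
width: 0.0363
gripper_force: 20.1
```

Width 36 mm with 20 N of grip: the cap is held. Next I'll lift.

Emit:
drive_tool --deltas '[{"linear": [0, 0, 5], "twist": 0, "claw": 0.3}, {"linear": [0, 0, 18], "twist": 0, "claw": 0.3}, {"linear": [0, 0, 40], "twist": 0, "claw": 0.3}, {"linear": [0, 0, 65], "twist": 0, "claw": 0.3}, {"linear": [0, 0, 95], "twist": 0, "claw": 0.3}, {"linear": [0, 0, 125], "twist": 0, "claw": 0.3}, {"linear": [0, 0, 148], "twist": 0, "claw": 0.3}, {"linear": [0, 0, 160], "twist": 0, "claw": 0.3}, {"linear": [0, 0, 165], "twist": 0, "claw": 0.3}, {"linear": [0, 0, 165], "twist": 0, "claw": 0.3}, {"linear": [0, 0, 165], "twist": 0, "claw": 0.3}]' --squeeze 35

```text
clock: 4.35
position: [0.4257, 0.0618, 0.2776]
ee_rot: [-0.001, 0.648, 0.762, -0.0]
contact_force: [0.2, 0.0, -2.4]
width: 0.0353
gripper_force: 35.5
```

```bash
python3 - <<'E'
from h import *
s=sensors.get_state();print(s["position"],s["width"],s["contact_force"])
u,v=px("side",[.427,.062,.24]).astype(int)
i=eyes.get_image("side")[:,:,::-1]
cv2.imwrite("pics/s4.png",cv2.resize(i[v-50:v+70,u-50:u+130],None,fx=4,fy=4,interpolation=cv2.INTER_CUBIC))
for z in(.165,.311):print((px("side",[.4264,.0618,z])-[u-50,v-50])*4)
E
```

```text
[0.42573157 0.06181832 0.27759697] 0.03533350219742667 [ 0.21842852  0.01156097 -2.40257563]
[219.11198831 278.88966112]
[184.38332828 121.73421618]
```

View pics/s4.png

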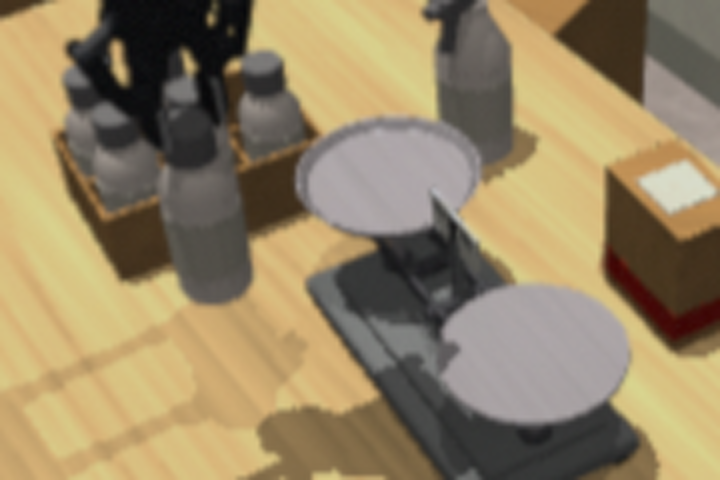

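The lifted bottle hangs upright, cap top at (190,115) and base at (216,290), gripped on the upper half of the cap. The true tips therefore sit about 25 mm higher than nominal. The dish centre is at (390,180). Next I'll carry it to the dish.

Emit:
drive_tool --deltas '[{"linear": [10, 3, 0], "twist": 0, "claw": 0.3}, {"linear": [32, 10, 0], "twist": 0, "claw": 0.3}, {"linear": [62, 20, 0], "twist": 0, "claw": 0.3}, {"linear": [94, 30, 0], "twist": 0, "claw": 0.3}, {"linear": [126, 41, 0], "twist": 0, "claw": 0.3}, {"linear": [154, 50, 0], "twist": 0, "claw": 0.3}, {"linear": [174, 56, 0], "twist": 0, "claw": 0.3}, {"linear": [184, 60, -5], "twist": 0, "claw": 0.3}, {"linear": [186, 60, -14], "twist": 0, "claw": 0.3}, {"linear": [186, 60, -23], "twist": 0, "claw": 0.3}, {"linear": [186, 60, -30], "twist": 0, "claw": 0.3}, {"linear": [186, 60, -34], "twist": 0, "claw": 0.3}]'

```text
clock: 5.4
position: [0.6101, 0.1214, 0.2427]
ee_rot: [-0.001, 0.648, 0.762, -0.001]
contact_force: [-0.3, -0.5, -2.2]
width: 0.0356
gripper_force: 35.7
```

Emit:
drive_tool --deltas '[{"linear": [0, 0, -4], "twist": 0, "claw": 0.3}, {"linear": [0, 0, -8], "twist": 0, "claw": 0.3}, {"linear": [0, 0, -12], "twist": 0, "claw": 0.3}, {"linear": [0, 0, -15], "twist": 0, "claw": 0.3}, {"linear": [0, 0, -18], "twist": 0, "claw": 0.3}, {"linear": [0, 0, -20], "twist": 0, "claw": 0.3}, {"linear": [0, 0, -21], "twist": 0, "claw": 0.3}, {"linear": [0, 0, -21], "twist": 0, "claw": 0.3}]'

```text
clock: 6.07
position: [0.6123, 0.1217, 0.2233]
ee_rot: [-0.0, 0.648, 0.762, -0.0]
contact_force: [0.1, -0.3, -1.5]
width: 0.0354
gripper_force: 35.8
```

Emit:
drive_tool --deltas '[{"linear": [0, 0, -2], "twist": 0, "claw": 0.35}, {"linear": [0, 0, -2], "twist": 0, "claw": 0.45}, {"linear": [0, 0, -2], "twist": 0, "claw": 0.55}, {"linear": [0, 0, -2], "twist": 0, "claw": 0.75}, {"linear": [0, 0, -2], "twist": 0, "claw": 0.8}, {"linear": [0, 0, -2], "twist": 0, "claw": 0.8}, {"linear": [0, 0, 10], "twist": 0, "claw": 0.8}, {"linear": [0, 0, 35], "twist": 0, "claw": 0.8}, {"linear": [0, 0, 60], "twist": 0, "claw": 0.8}]'

```text
clock: 6.82
position: [0.6118, 0.1218, 0.2832]
ee_rot: [-0.001, 0.648, 0.762, -0.001]
contact_force: [0.1, -0.0, 0.9]
width: 0.0682
gripper_force: 0.0
```

Emit:
drive_tool --deltas '[{"linear": [-2, -18, 15], "twist": 0, "claw": 0.8}, {"linear": [-7, -52, 15], "twist": 0, "claw": 0.8}, {"linear": [-12, -92, 15], "twist": 0, "claw": 0.8}, {"linear": [-17, -132, 10], "twist": 0, "claw": 0.75}, {"linear": [-22, -172, 0], "twist": 0, "claw": 0.7}, {"linear": [-27, -212, -5], "twist": 0, "claw": 0.65}, {"linear": [-32, -252, -10], "twist": 0, "claw": 0.6}, {"linear": [-37, -292, -20], "twist": 0, "claw": 0.6}, {"linear": [-43, -332, -35], "twist": 0, "claw": 0.6}, {"linear": [-48, -372, -55], "twist": 0, "claw": 0.6}, {"linear": [-53, -410, -75], "twist": 0, "claw": 0.6}, {"linear": [-56, -436, -100], "twist": 0, "claw": 0.6}]'

```text
clock: 7.82
position: [0.557, -0.3173, 0.1851]
ee_rot: [0.003, 0.648, 0.761, -0.0]
contact_force: [0.9, 0.0, -0.6]
width: 0.0514
gripper_force: 0.0
```

Emit:
drive_tool --deltas '[{"linear": [0, -2, -20], "twist": 0, "claw": 0.6}, {"linear": [0, -2, -45], "twist": 0, "claw": 0.6}, {"linear": [0, -2, -70], "twist": 0, "claw": 0.6}, {"linear": [0, -2, -85], "twist": 0, "claw": 0.6}, {"linear": [0, -2, -95], "twist": 0, "claw": 0.6}, {"linear": [0, -2, -95], "twist": 0, "claw": 0.6}, {"linear": [0, -2, -95], "twist": 0, "claw": 0.6}]'

```text
clock: 8.4
position: [0.5567, -0.3158, 0.0891]
ee_rot: [0.0, 0.648, 0.762, 0.0]
contact_force: [1.1, -0.0, 0.2]
width: 0.0516
gripper_force: 0.0
```

```bash
python3 - <<'E'
from h import *
s=sensors.get_state();p=s["position"];print(p,s["width"])
i=eyes.get_image("side")[:,:,::-1]
u,v=px("side",[.556,-.316,.051]).astype(int)
L=cv2.resize(i[v-70:v+50,u-55:u+45],(400,480),interpolation=cv2.INTER_CUBIC)
u2,v2=px("side",[.6,.007,.13]).astype(int)
R=cv2.resize(i[v2-60:v2+60,u2-50:u2+50],(400,480),interpolation=cv2.INTER_CUBIC)
cv2.imwrite("pics/s5.png",np.hstack([L,R]))
for n,P in(("tcp",p),("w",[.556,-.316,.051])):print(n,(px("side",P)-[u-55,v-70])*4)
o=np.array([u2-50,v2-60])
for z in(.107,.13,.153):print(z,"dish",(px("side",[.612,.122,z])-o)*4+[400,0],"plate",(px("side",[.591,-.108,z])-o)*4+[400,0])
E
```

```text
[ 0.55674319 -0.31582373  0.08907725] 0.051610132356828084
tcp [225.15328999 248.66613836]
w [221.68910358 281.38152804]
0.107 dish [540.49948709 182.28919149] plate [681.24299756 353.08787016]
0.13 dish [538.27231127 161.02628818] plate [680.78777476 331.76054532]
0.153 dish [535.98741825 139.20728956] plate [680.31909585 309.80518871]
```

View pics/s5.png

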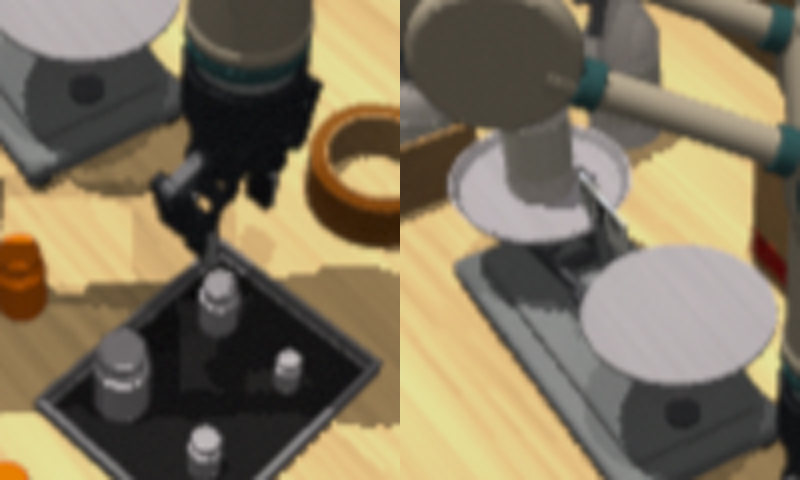

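The bottle stands on the dish with its foot at (543,190), and the plate is up at (680,312). The fingers straddle w200, whose top is at (219,282). I'll lower and grip.

Emit:
drive_tool --deltas '[{"linear": [0, 0, -25], "twist": 0, "claw": 0.6}, {"linear": [0, 0, -45], "twist": 0, "claw": 0.6}, {"linear": [0, 0, -60], "twist": 0, "claw": 0.6}, {"linear": [0, 0, -70], "twist": 0, "claw": 0.6}, {"linear": [0, 0, -74], "twist": 0, "claw": 0.6}, {"linear": [0, 0, -74], "twist": 0, "claw": 0.6}]'

```text
clock: 8.95
position: [0.5567, -0.3158, 0.015]
ee_rot: [0.0, 0.648, 0.762, 0.0]
contact_force: [0.6, -0.6, -0.2]
width: 0.0507
gripper_force: 0.0
```

Emit:
drive_tool --deltas '[{"linear": [0, 0, 0], "twist": 0, "claw": 0.4}, {"linear": [0, 0, 0], "twist": 0, "claw": 0.2}, {"linear": [0, 0, 0], "twist": 0, "claw": 0.15}, {"linear": [0, 0, 0], "twist": 0, "claw": 0.15}, {"linear": [0, 0, 0], "twist": 0, "claw": 0.15}]' --squeeze 25

```text
clock: 9.37
position: [0.5571, -0.3164, 0.0163]
ee_rot: [0.001, 0.648, 0.762, 0.0]
contact_force: [-0.3, -0.1, 7.2]
width: 0.0216
gripper_force: 24.6
```

Emit:
drive_tool --deltas '[{"linear": [0, 0, 6], "twist": 0, "claw": 0.1}, {"linear": [0, 0, 25], "twist": 0, "claw": 0.1}, {"linear": [0, 0, 55], "twist": 0, "claw": 0.1}, {"linear": [0, 0, 90], "twist": 0, "claw": 0.1}, {"linear": [2, 10, 125], "twist": 0, "claw": 0.1}, {"linear": [6, 32, 155], "twist": 0, "claw": 0.1}, {"linear": [11, 65, 172], "twist": 0, "claw": 0.1}, {"linear": [17, 100, 180], "twist": 0, "claw": 0.1}, {"linear": [23, 135, 180], "twist": 0, "claw": 0.1}, {"linear": [28, 165, 180], "twist": 0, "claw": 0.1}, {"linear": [31, 179, 176], "twist": 0, "claw": 0.1}, {"linear": [31, 181, 170], "twist": 0, "claw": 0.1}]' --squeeze 40

```text
clock: 10.37
position: [0.5879, -0.1315, 0.185]
ee_rot: [-0.0, 0.647, 0.763, 0.001]
contact_force: [-0.0, 0.0, -1.4]
width: 0.0211
gripper_force: 39.4
```

Emit:
drive_tool --deltas '[{"linear": [0, 0, -6], "twist": 0, "claw": 0.1}, {"linear": [0, 0, -12], "twist": 0, "claw": 0.1}, {"linear": [0, 0, -16], "twist": 0, "claw": 0.1}, {"linear": [0, 0, -19], "twist": 0, "claw": 0.1}, {"linear": [0, 0, -19], "twist": 0, "claw": 0.1}, {"linear": [0, 0, -19], "twist": 0, "claw": 0.1}]'

```text
clock: 10.87
position: [0.5871, -0.1357, 0.1657]
ee_rot: [-0.0, 0.648, 0.761, -0.0]
contact_force: [-0.2, 0.5, -2.3]
width: 0.0209
gripper_force: 39.4
```

```bash
python3 - <<'E'
from h import *
s=sensors.get_state();print(s["position"],s["width"],s["contact_force"])
E
```

```text
[ 0.58712857 -0.13571339  0.16565594] 0.020885520090259936 [-0.15835878  0.4873942  -2.26708902]
```

Emit:
drive_tool --deltas '[{"linear": [0, 0, -2], "twist": 0, "claw": 0.15}, {"linear": [0, 0, -3], "twist": 0, "claw": 0.2}, {"linear": [0, 0, -3], "twist": 0, "claw": 0.3}, {"linear": [0, 0, -3], "twist": 0, "claw": 0.5}, {"linear": [0, 0, -3], "twist": 0, "claw": 0.55}, {"linear": [0, 0, -3], "twist": 0, "claw": 0.55}, {"linear": [0, 0, 20], "twist": 0, "claw": 0.55}, {"linear": [0, 0, 50], "twist": 0, "claw": 0.55}, {"linear": [0, 0, 65], "twist": 0, "claw": 0.55}]'

```text
clock: 11.62
position: [0.5887, -0.135, 0.234]
ee_rot: [0.002, 0.648, 0.762, 0.001]
contact_force: [0.5, 0.4, 0.4]
width: 0.0469
gripper_force: 0.0
```

Emit:
drive_tool --deltas '[{"linear": [-2, -18, 10], "twist": 0, "claw": 0.55}, {"linear": [-6, -50, 10], "twist": 0, "claw": 0.55}, {"linear": [-11, -88, 0], "twist": 0, "claw": 0.55}, {"linear": [-16, -126, -20], "twist": 0, "claw": 0.55}, {"linear": [-20, -164, -45], "twist": 0, "claw": 0.55}, {"linear": [-24, -200, -65], "twist": 0, "claw": 0.55}, {"linear": [-27, -228, -80], "twist": 0, "claw": 0.55}, {"linear": [-28, -244, -90], "twist": 0, "claw": 0.55}, {"linear": [-28, -246, -90], "twist": 0, "claw": 0.55}, {"linear": [-28, -246, -90], "twist": 0, "claw": 0.55}]'

```text
clock: 12.45
position: [0.5593, -0.3809, 0.1403]
ee_rot: [-0.001, 0.649, 0.761, 0.0]
contact_force: [0.9, -0.2, 0.2]
width: 0.0472
gripper_force: 0.0
```

```bash
cat > beam.py <<'E'
from h import *
def edge(i,z0=.13):
    # lower plate boundary in several columns: strongest bright->dark step
    g=cv2.GaussianBlur(i.mean(2),(3,3),0); u,v=px("side",[.591,-.108,.13]); r=[]
    for c in range(int(u)-12,int(u)+9,2):
        col=g[int(v)+5:int(v)+40,c]; d=np.diff(col); k=int(d.argmin())
        if 0<k<len(d)-1:
            a,b,e=d[k-1:k+2]; r.append(int(v)+5.5+k+(a-e)/(2*(a-2*b+e)))
    return np.median(r),np.std(r)
E
python3 - <<'E'
from beam import *
for n in range(2):
  s=eyes.get_image("side"); print(edge(s))
np.save("pics/b1.npy",s)
i0=cv2.imread("pics/s0.png");print("level",edge(cv2.resize(i0,(640,400),interpolation=cv2.INTER_AREA)))
u2,v2=px("side",[.6,.007,.13]).astype(int)
s5=cv2.imread("pics/s5.png")[:,400:]
f=np.zeros((400,640,3),np.uint8);f[v2-60:v2+60,u2-50:u2+50]=cv2.resize(s5,(100,120),interpolation=cv2.INTER_AREA)
print("up",edge(f))
for z in(.107,.13,.153):print(px("side",[.591,-.108,z]))
print(sensors.get_state()["position"])
E
```

```text
(np.float64(201.12229617304493), np.float64(0.6388841021965334))
(np.float64(201.125), np.float64(0.6370316256355646))
level (np.float64(203.10410697230182), np.float64(0.6607972452290096))
up (np.float64(197.51119402985074), np.float64(12.06823835223083))
[320.31074939 190.27196754]
[320.19694369 184.94013633]
[320.07977396 179.45129718]
[ 0.5602957  -0.37954725  0.14205158]
```

The tilt is about 72 mrad with the dish down, so about 45 g is missing. I'll add w50.

Emit:
drive_tool --deltas '[{"linear": [1, -1, -25], "twist": 0, "claw": 0.55}, {"linear": [1, -1, -55], "twist": 0, "claw": 0.55}, {"linear": [1, -1, -85], "twist": 0, "claw": 0.55}, {"linear": [1, -1, -110], "twist": 0, "claw": 0.55}, {"linear": [1, -1, -124], "twist": 0, "claw": 0.5}, {"linear": [1, -1, -130], "twist": 0, "claw": 0.5}, {"linear": [1, -1, -130], "twist": 0, "claw": 0.5}]'

```text
clock: 13.13
position: [0.5607, -0.3798, 0.0107]
ee_rot: [-0.001, 0.647, 0.762, 0.0]
contact_force: [0.5, 0.5, 0.4]
width: 0.0429
gripper_force: 0.0
```

Emit:
drive_tool --deltas '[{"linear": [0, 0, -4], "twist": 0, "claw": 0.5}, {"linear": [0, 0, -4], "twist": 0, "claw": 0.5}]'

```text
clock: 13.3
position: [0.5616, -0.3817, 0.0084]
ee_rot: [0.001, 0.648, 0.762, 0.0]
contact_force: [-0.4, -0.3, -0.9]
width: 0.0429
gripper_force: 0.0
```

Emit:
drive_tool --deltas '[{"linear": [0, 0, -3], "twist": 0, "claw": 0.5}, {"linear": [0, 0, -4], "twist": 0, "claw": 0.5}, {"linear": [0, 0, -4], "twist": 0, "claw": 0.5}]'

```text
clock: 13.55
position: [0.5606, -0.3819, 0.0033]
ee_rot: [0.0, 0.648, 0.762, 0.0]
contact_force: [0.2, 1.0, -0.1]
width: 0.0422
gripper_force: 0.0
```

Emit:
drive_tool --deltas '[{"linear": [0, 0, -4], "twist": 0, "claw": 0.5}, {"linear": [0, 0, -5], "twist": 0, "claw": 0.35}, {"linear": [0, 0, -5], "twist": 0, "claw": 0.2}, {"linear": [0, 0, -5], "twist": 0, "claw": 0.05}, {"linear": [0, 0, -5], "twist": 0, "claw": 0.05}, {"linear": [0, 0, -5], "twist": 0, "claw": 0.05}, {"linear": [0, 0, -5], "twist": 0, "claw": 0.05}]' --squeeze 25

```text
clock: 14.13
position: [0.5604, -0.3817, -0.0022]
ee_rot: [-0.0, 0.648, 0.762, 0.0]
contact_force: [0.3, 0.9, -0.4]
width: 0.0151
gripper_force: 24.4
```

Emit:
drive_tool --deltas '[{"linear": [0, 0, 8], "twist": 0, "claw": 0}, {"linear": [0, 0, 30], "twist": 0, "claw": 0}, {"linear": [0, 0, 65], "twist": 0, "claw": 0}, {"linear": [0, 0, 103], "twist": 0, "claw": 0}, {"linear": [1, 12, 140], "twist": 0, "claw": 0}, {"linear": [4, 35, 172], "twist": 0, "claw": 0}, {"linear": [8, 65, 198], "twist": 0, "claw": 0}, {"linear": [12, 100, 212], "twist": 0, "claw": 0}, {"linear": [16, 138, 216], "twist": 0, "claw": 0}, {"linear": [20, 176, 216], "twist": 0, "claw": 0}, {"linear": [24, 212, 216], "twist": 0, "claw": 0}, {"linear": [29, 246, 216], "twist": 0, "claw": 0}]' --squeeze 35

```text
clock: 15.13
position: [0.5891, -0.1336, 0.2151]
ee_rot: [0.001, 0.648, 0.762, 0.0]
contact_force: [0.8, -0.7, -0.3]
width: 0.0145
gripper_force: 34.2
```

Emit:
drive_tool --deltas '[{"linear": [3, 25, 0], "twist": 0, "claw": 0}, {"linear": [4, 39, 0], "twist": 0, "claw": 0}, {"linear": [4, 41, 0], "twist": 0, "claw": 0}, {"linear": [4, 41, -20], "twist": 0, "claw": 0}, {"linear": [4, 41, -45], "twist": 0, "claw": 0}, {"linear": [4, 41, -62], "twist": 0, "claw": 0}, {"linear": [4, 41, -72], "twist": 0, "claw": 0}, {"linear": [4, 41, -77], "twist": 0, "claw": 0}, {"linear": [4, 41, -79], "twist": 0, "claw": 0}, {"linear": [4, 41, -79], "twist": 0, "claw": 0}]'

```text
clock: 15.97
position: [0.5938, -0.0956, 0.1352]
ee_rot: [0.0, 0.648, 0.761, 0.0]
contact_force: [0.1, -0.1, 0.2]
width: 0.0148
gripper_force: 34.2
```

Emit:
drive_tool --deltas '[{"linear": [0, 0, -2], "twist": 0, "claw": 0}, {"linear": [0, 0, -4], "twist": 0, "claw": 0}, {"linear": [0, 0, -5], "twist": 0, "claw": 0.05}, {"linear": [0, 0, -5], "twist": 0, "claw": 0.15}, {"linear": [0, 0, -5], "twist": 0, "claw": 0.25}, {"linear": [0, 0, -5], "twist": 0, "claw": 0.4}, {"linear": [0, 0, -5], "twist": 0, "claw": 0.45}, {"linear": [0, 0, -5], "twist": 0, "claw": 0.45}, {"linear": [0, 0, 10], "twist": 0, "claw": 0.45}, {"linear": [0, 0, 40], "twist": 0, "claw": 0.45}, {"linear": [0, 0, 75], "twist": 0, "claw": 0.45}, {"linear": [0, 0, 100], "twist": 0, "claw": 0.45}]'

```text
clock: 16.97
position: [0.594, -0.0949, 0.2374]
ee_rot: [0.001, 0.648, 0.762, 0.001]
contact_force: [0.5, -0.0, -0.1]
width: 0.0383
gripper_force: 0.0
```

Emit:
drive_tool --deltas '[{"linear": [-20, 15, 25], "twist": 0, "claw": 0.6}, {"linear": [-55, 25, 50], "twist": 0, "claw": 0.8}, {"linear": [-95, 30, 65], "twist": 0, "claw": 0.8}, {"linear": [-130, 35, 70], "twist": 0, "claw": 0.8}, {"linear": [-160, 40, 70], "twist": 0, "claw": 0.8}, {"linear": [-190, 45, 70], "twist": 0, "claw": 0.8}, {"linear": [-200, 45, 70], "twist": 0, "claw": 0.8}, {"linear": [-200, 45, 70], "twist": 0, "claw": 0.8}, {"linear": [-200, 45, 70], "twist": 0, "claw": 0.8}, {"linear": [-200, 45, 70], "twist": 0, "claw": 0.8}]'

```text
clock: 17.8
position: [0.3949, -0.0501, 0.3049]
ee_rot: [0.001, 0.648, 0.762, 0.0]
contact_force: [0.3, -0.8, 0.9]
width: 0.0684
gripper_force: 0.0
```

```bash
python3 - <<'E'
from beam import *
for n in range(2):
  s=eyes.get_image("side"); print(edge(s))
print(sensors.get_state()["position"])
# brightness map around plate, top & side, as text
t=eyes.get_image("top").mean(2); 
for P in([.588,-.135,.177],[.594,-.095,.16],[.591,-.108,.13]):
  print("top",px("top",P),"side",px("side",P))
u,v=px("top",[.591,-.108,.13]).astype(int)
print(t[v-20:v+20:2,u-22:u+22].astype(int))
E
```

```text
(np.float64(203.1998158379374), np.float64(0.7222675390579559))
(np.float64(203.19981668194316), np.float64(0.7221025683327181))
[ 0.39485998 -0.0500887   0.30453131]
top [338.20061464 192.41508239] side [324.69297286 179.32703719]
top [325.37449203 191.05093049] side [318.26597459 174.80326412]
top [329.34889454 193.32797056] side [320.19694369 184.94013633]
[[113 125 134 134 135 134 133 134 133 132 131 131 113 120 126 126 138 145
  148 145 145 144 144 144 144 145 145 142 137 134 128 120 125 133 133 133
  132 131 129 130 129 130 130 130]
 [ 78  77  71  68  63  58  62  65  68  82 109 132 144 144 142 143 142 139
  140 140 140 140 141 138 140 139 140 141 140 140 140 142 139 123  89  80
   90 113 127 125 123 122 122 122]
 [ 89  90  90  91  90  89  83 109 139 147 147 145 144 144 144 144 142 142
  142 142 142 142 142 143 143 142 142 143 143 142 142 140 141 141 143 141
  126  78  45 102 133 128 125 126]
 [ 83  71  70  70  66 101 140 144 137 138 136 137 137 137 138 140 140 140
  141 141 141 141 141 141 142 142 141 141 142 142 141 141 140 141 140 140
  142 147 133  78  49  83 121 133]
 [ 89 
[... 2222 characters left out ...]
7 149 148 148 148 148 148 149 148 149 148
  148 148 148 147 147 147 147 147 146 145 145 144 145 143 142 143 143 141
  141 140 142 144 143  99  49  46]
 [ 89  78  71  67  82 135 154 147 145 146 146 145 145 144 143 144 144 143
  144 144 145 146 146 146 147 146 147 146 146 146 147 146 146 146 145 145
  146 147 152 133  78  48  82 118]
 [ 97  91  78  71  71  69 105 143 150 145 144 144 145 146 147 148 148 149
  149 148 148 147 147 146 144 145 145 144 144 144 143 143 143 143 143 146
  149 136  97  60  79 119 130 126]
 [ 72  61  62  56  43  43  46  43  78 125 146 149 146 145 144 145 147 152
  131 114 114 113 134 149 146 147 145 146 145 146 146 146 147 151 152 130
   80  81 120 133 130 128 128 127]]
```

The pointer is level (203.2 px against 203.1 at level), and both weights stand on the plate. Next I'll go back for the bottle, allowing extra settling time.

Emit:
drive_tool --deltas '[{"linear": [0, 0, 20], "twist": 0, "claw": 0.8}, {"linear": [15, 12, 30], "twist": 0, "claw": 0.8}, {"linear": [40, 32, 30], "twist": 0, "claw": 0.8}, {"linear": [70, 55, 30], "twist": 0, "claw": 0.8}, {"linear": [100, 79, 30], "twist": 0, "claw": 0.8}, {"linear": [130, 103, 30], "twist": 0, "claw": 0.8}, {"linear": [160, 126, 25], "twist": 0, "claw": 0.8}, {"linear": [188, 148, 15], "twist": 0, "claw": 0.8}, {"linear": [208, 164, 5], "twist": 0, "claw": 0.8}, {"linear": [217, 171, 0], "twist": 0, "claw": 0.8}, {"linear": [218, 172, 0], "twist": 0, "claw": 0.8}, {"linear": [218, 172, 0], "twist": 0, "claw": 0.8}]'

```text
clock: 18.95
position: [0.6114, 0.1222, 0.3037]
ee_rot: [-0.001, 0.648, 0.762, -0.001]
contact_force: [-0.1, -0.1, -0.1]
width: 0.0682
gripper_force: 0.0
```

Emit:
drive_tool --deltas '[{"linear": [0, 0, -15], "twist": 0, "claw": 0.8}, {"linear": [0, 0, -35], "twist": 0, "claw": 0.8}, {"linear": [0, 0, -52], "twist": 0, "claw": 0.8}, {"linear": [0, 0, -62], "twist": 0, "claw": 0.8}, {"linear": [0, 0, -66], "twist": 0, "claw": 0.8}, {"linear": [0, 0, -66], "twist": 0, "claw": 0.8}]'

```text
clock: 19.45
position: [0.6107, 0.1215, 0.239]
ee_rot: [-0.0, 0.648, 0.761, -0.0]
contact_force: [0.3, 0.0, 0.1]
width: 0.0685
gripper_force: 0.0
```

Emit:
drive_tool --deltas '[{"linear": [0, 0, 0], "twist": 0, "claw": 0.65}, {"linear": [0, 0, 0], "twist": 0, "claw": 0.5}, {"linear": [0, 0, 0], "twist": 0, "claw": 0.4}, {"linear": [0, 0, 0], "twist": 0, "claw": 0.3}, {"linear": [0, 0, 0], "twist": 0, "claw": 0.3}, {"linear": [0, 0, 0], "twist": 0, "claw": 0.3}]' --squeeze 35

```text
clock: 19.95
position: [0.6118, 0.1223, 0.2392]
ee_rot: [0.0, 0.648, 0.762, 0.0]
contact_force: [0.4, 0.0, -0.7]
width: 0.0363
gripper_force: 35.0
```

Emit:
drive_tool --deltas '[{"linear": [0, 0, 2], "twist": 0, "claw": 0.3}, {"linear": [0, 0, 5], "twist": 0, "claw": 0.3}, {"linear": [0, 0, 9], "twist": 0, "claw": 0.3}, {"linear": [0, 0, 13], "twist": 0, "claw": 0.3}, {"linear": [0, 0, 17], "twist": 0, "claw": 0.3}, {"linear": [0, 0, 21], "twist": 0, "claw": 0.3}, {"linear": [0, 0, 26], "twist": 0, "claw": 0.3}, {"linear": [0, 0, 34], "twist": 0, "claw": 0.3}, {"linear": [0, 0, 44], "twist": 0, "claw": 0.3}, {"linear": [0, 0, 56], "twist": 0, "claw": 0.3}, {"linear": [0, 0, 66], "twist": 0, "claw": 0.3}, {"linear": [0, 0, 68], "twist": 0, "claw": 0.3}]'

```text
clock: 20.95
position: [0.6123, 0.1224, 0.3096]
ee_rot: [0.001, 0.648, 0.762, 0.001]
contact_force: [-0.1, -0.0, -2.0]
width: 0.0362
gripper_force: 35.3
```

Emit:
drive_tool --deltas '[{"linear": [-1, 10, 0], "twist": 0, "claw": 0.3}, {"linear": [-2, 32, 0], "twist": 0, "claw": 0.3}, {"linear": [-3, 62, 0], "twist": 0, "claw": 0.3}, {"linear": [-4, 95, 0], "twist": 0, "claw": 0.3}, {"linear": [-6, 128, 0], "twist": 0, "claw": 0.3}, {"linear": [-7, 160, 0], "twist": 0, "claw": 0.3}, {"linear": [-8, 190, 0], "twist": 0, "claw": 0.3}, {"linear": [-9, 217, 0], "twist": 0, "claw": 0.3}, {"linear": [-10, 238, 0], "twist": 0, "claw": 0.3}, {"linear": [-11, 249, 0], "twist": 0, "claw": 0.3}, {"linear": [-11, 251, 0], "twist": 0, "claw": 0.3}, {"linear": [-11, 251, 0], "twist": 0, "claw": 0.3}]'

```text
clock: 21.95
position: [0.5999, 0.3735, 0.306]
ee_rot: [0.0, 0.647, 0.762, -0.001]
contact_force: [-0.8, 0.0, -2.0]
width: 0.0361
gripper_force: 35.4
```

```bash
python3 - <<'E'
from beam import *
s=sensors.get_state();print(s["position"],s["width"],s["contact_force"])
print(edge(eyes.get_image("side")))
E
```

```text
[0.59993068 0.37349847 0.30604565] 0.03606655199709626 [-0.81048413  0.00576959 -1.97500984]
(np.float64(207.85267857142858), np.float64(0.6191868108565596))
```

Emit:
drive_tool --deltas '[{"linear": [1, 0, -15], "twist": 0, "claw": 0.3}, {"linear": [1, 0, -40], "twist": 0, "claw": 0.3}, {"linear": [1, 0, -65], "twist": 0, "claw": 0.3}, {"linear": [1, 0, -88], "twist": 0, "claw": 0.3}, {"linear": [1, 0, -104], "twist": 0, "claw": 0.3}, {"linear": [1, 0, -112], "twist": 0, "claw": 0.3}, {"linear": [1, 0, -118], "twist": 0, "claw": 0.3}, {"linear": [1, 0, -124], "twist": 0, "claw": 0.3}, {"linear": [1, 0, -128], "twist": 0, "claw": 0.3}, {"linear": [1, 0, -128], "twist": 0, "claw": 0.3}]'

```text
clock: 22.83
position: [0.6015, 0.373, 0.1789]
ee_rot: [0.0, 0.648, 0.762, 0.0]
contact_force: [-0.0, -0.5, -2.6]
width: 0.036
gripper_force: 35.5
```

```bash
python3 - <<'E'
from h import *
s=sensors.get_state();print(s["position"],s["width"],s["contact_force"],s["moment"])
E
```

```text
[0.60154566 0.37299374 0.17891994] 0.03601329433638495 [-0.00426653 -0.50811551 -2.62838674] [-0.03853456  0.00017806 -0.00777754]
```

Emit:
drive_tool --deltas '[{"linear": [0, 0, -6], "twist": 0, "claw": 0.3}, {"linear": [0, 0, -14], "twist": 0, "claw": 0.3}, {"linear": [0, 0, -24], "twist": 0, "claw": 0.3}, {"linear": [0, 0, -34], "twist": 0, "claw": 0.3}, {"linear": [0, 0, -44], "twist": 0, "claw": 0.3}, {"linear": [0, 0, -51], "twist": 0, "claw": 0.3}, {"linear": [0, 0, -55], "twist": 0, "claw": 0.3}, {"linear": [0, 0, -55], "twist": 0, "claw": 0.3}]'

```text
clock: 23.5
position: [0.6007, 0.3729, 0.1221]
ee_rot: [-0.001, 0.648, 0.762, -0.001]
contact_force: [-0.9, 0.2, -2.3]
width: 0.0357
gripper_force: 35.5
```

Emit:
drive_tool --deltas '[{"linear": [0, 0, -3], "twist": 0, "claw": 0.3}, {"linear": [0, 0, -6], "twist": 0, "claw": 0.3}, {"linear": [0, 0, -8], "twist": 0, "claw": 0.3}, {"linear": [0, 0, -8], "twist": 0, "claw": 0.3}]'

```text
clock: 23.83
position: [0.6013, 0.3732, 0.1156]
ee_rot: [-0.0, 0.648, 0.762, -0.0]
contact_force: [-1.1, -0.1, -2.5]
width: 0.0356
gripper_force: 35.5
```

Emit:
drive_tool --deltas '[{"linear": [0, 0, -1], "twist": 0, "claw": 0.3}, {"linear": [0, 0, -2], "twist": 0, "claw": 0.3}, {"linear": [0, 0, -2], "twist": 0, "claw": 0.3}, {"linear": [0, 0, -2], "twist": 0, "claw": 0.3}]'

```text
clock: 24.17
position: [0.6015, 0.3733, 0.114]
ee_rot: [0.0, 0.648, 0.762, 0.0]
contact_force: [-0.3, 0.6, -1.9]
width: 0.0359
gripper_force: 35.5
```

Within about 1–2 mm of the floor; I'll go down slightly more and release, opening only to about 52 mm.

Emit:
drive_tool --deltas '[{"linear": [0, 0, -1], "twist": 0, "claw": 0.3}, {"linear": [0, 0, -2], "twist": 0, "claw": 0.35}, {"linear": [0, 0, -2], "twist": 0, "claw": 0.42}, {"linear": [0, 0, -2], "twist": 0, "claw": 0.5}, {"linear": [0, 0, -2], "twist": 0, "claw": 0.58}, {"linear": [0, 0, -2], "twist": 0, "claw": 0.6}, {"linear": [0, 0, -2], "twist": 0, "claw": 0.6}, {"linear": [0, 0, 5], "twist": 0, "claw": 0.6}, {"linear": [0, 0, 20], "twist": 0, "claw": 0.6}, {"linear": [0, 0, 50], "twist": 0, "claw": 0.6}, {"linear": [0, 0, 85], "twist": 0, "claw": 0.6}, {"linear": [0, 0, 120], "twist": 0, "claw": 0.6}]'

```text
clock: 25.17
position: [0.601, 0.3731, 0.2349]
ee_rot: [-0.0, 0.648, 0.762, -0.001]
contact_force: [0.2, 0.5, 0.4]
width: 0.0508
gripper_force: 0.0
```

Emit:
drive_tool --deltas '[{"linear": [-25, -10, 10], "twist": 0, "claw": 0.6}, {"linear": [-60, -35, 20], "twist": 0, "claw": 0.6}, {"linear": [-90, -65, 20], "twist": 0, "claw": 0.6}, {"linear": [-120, -95, 20], "twist": 0, "claw": 0.6}, {"linear": [-145, -128, 20], "twist": 0, "claw": 0.6}, {"linear": [-165, -160, 20], "twist": 0, "claw": 0.6}, {"linear": [-185, -195, 20], "twist": 0, "claw": 0.6}, {"linear": [-200, -230, 20], "twist": 0, "claw": 0.6}, {"linear": [-215, -265, 20], "twist": 0, "claw": 0.6}, {"linear": [-220, -290, 20], "twist": 0, "claw": 0.6}, {"linear": [-220, -290, 20], "twist": 0, "claw": 0.6}, {"linear": [-220, -290, 20], "twist": 0, "claw": 0.6}]'

```text
clock: 26.17
position: [0.3815, 0.0825, 0.2547]
ee_rot: [0.001, 0.649, 0.761, 0.001]
contact_force: [-0.2, 1.4, 0.6]
width: 0.0514
gripper_force: 0.0
```

```bash
python3 - <<'E'
from beam import *
s=sensors.get_state();print(s["clock"],s["position"],s["contact_force"])
print(edge(eyes.get_image("side")))
# dark grey cap blobs in the case area, top view
a,b=160,170
t=eyes.get_image("top")[b:255,a:225].astype(int)
o=cv2.imread("pics/a.png"); 
m=((t.max(2)-t.min(2)<14)&(t.mean(2)>55)&(t.mean(2)<100)).astype(np.uint8)
for P in([.601,.373],[.595,.304],[.532,.379],[.526,.310],[.463,.385],[.457,.316]):
  u,v=px("top",[*P,.15]); U,V=int(u)-a,int(v)-b
  print(P,u.round(1),v.round(1),"patch",t[V-3:V+4:3,U-3:U+4:3].mean(2).astype(int).tolist(),"grey%",m[V-4:V+5,U-4:U+5].mean().round(2))
g=t.mean(2).astype(int);u,v=px("top",[.601,.373,.15]).astype(int)-[a,b]
print(g[v-10:v+12,u-10:u+20])
E
```

```text
26.1667 [0.38147392 0.08254664 0.25470977] [-0.17283922  1.40379454  0.60990574]
(np.float64(207.84317937701397), np.float64(0.6191817782563722))
[0.601, 0.373] 178.2 186.9 patch [[87, 89, 64], [87, 86, 90], [87, 87, 91]] grey% 0.91
[0.595, 0.304] 199.8 189.1 patch [[92, 89, 92], [88, 88, 91], [93, 91, 89]] grey% 0.96
[0.532, 0.379] 175.1 208.4 patch [[87, 89, 85], [88, 89, 91], [89, 88, 87]] grey% 0.93
[0.526, 0.31] 196.8 210.7 patch [[76, 97, 81], [91, 91, 91], [91, 91, 92]] grey% 0.93
[0.463, 0.385] 171.9 230.3 patch [[85, 90, 91], [88, 90, 90], [88, 87, 91]] grey% 0.94
[0.457, 0.316] 193.8 232.5 patch [[96, 93, 90], [92, 92, 94], [94, 94, 99]] grey% 0.6
[[126 125 125 125 124 125 125 125 124 124 124 125 123 124 123 125 124 123
  124 123 123 123 122 124 123 122 121 121 123 121]
 [125 126 125 126 126 125 127 128 129 129 129 128 127 127 127 127 126 126
  127 127 125 125 126 125 126 125 125 126 123 124]
 [122 121 121 121 122 123 121 109 109 115 115 114 118 123 123 121 125 127
  128 129 128 129 130 130 130 129 130 129 127 126]
 [120 119 119 120 121 122 119  85  62  67  74  84  88  94 1
[... 1616 characters left out ...]
 18   7  18  26  67  85
   78  67  58  49  44  40  34  42  73  91  93  90]
 [122 121 122 124 122  90  32  63  66  68  57  41  25  34  58  72  86  82
   72  63  55  50  51  40  35  32  45  74  89  93]
 [118 121 120 122 117  83  21  50  82  97  92  83  73  78  87  88  80  73
   65  59  45  45  47  38  34  34  40  56  60  64]
 [117 117 118 121 108  72  23  19  47  77  84  89  89  87  82  77  71  65
   59  53  44  53  42  36  36  34  62  72  64  72]
 [115 114 116 119 105  55  17  11  16  44  56  82  78  73  71  67  62  59
   54  81  84  59  40  36  36  34  70  63  73  91]
 [118 119 119 124 104  45  14  14  15  16  19  61  73  60  69  73  75  57
   57  74  72  45  34  37  37  33  75  49  44  73]]
```

```bash
python3 - <<'E'
from h import *
C={"new":[.601,.373],"A":[.595,.304],"B":[.532,.379],"C":[.526,.310],"D":[.463,.385]}
for n in("top","side"):
  g=eyes.get_image(n); r=9
  for k in C:
    if k=="new":continue
    u,v=px(n,[*C[k],.137]); iu,iv=int(u),int(v); T=g[iv-r:iv+r,iu-r:iu+r]
    out=[]
    for q in C:
      a,b=px(n,[*C[q],.137]); S=g[int(b)-r-7:int(b)+r+7,int(a)-r-7:int(a)+r+7]
      R=cv2.matchTemplate(S,T,cv2.TM_CCOEFF_NORMED); _,m,_,l=cv2.minMaxLoc(R)
      out.append((q,round(l[0]-7+int(a)-a-(iu-u),1),round(l[1]-7+int(b)-b-(iv-v),1),round(m,2)))
    print(n,k,out)
for P in([.601,.373,.137],[.601,.377,.137],[.605,.373,.137],[.601,.373,.15]):print(px("top",P),px("side",P))
E
```

```text
top A [('new', np.float64(0.5), np.float64(0.2), 0.27), ('A', np.float64(0.0), np.float64(0.0), 1.0), ('B', np.float64(-6.5), np.float64(-7.2), 0.18), ('C', np.float64(0.9), np.float64(0.6), 0.77), ('D', np.float64(-6.4), np.float64(-6.8), 0.16)]
top B [('new', np.float64(-0.1), np.float64(0.4), 0.84), ('A', np.float64(6.5), np.float64(6.2), 0.36), ('B', np.float64(0.0), np.float64(0.0), 1.0), ('C', np.float64(6.4), np.float64(5.8), 0.33), ('D', np.float64(0.1), np.float64(0.4), 0.92)]
top C [('new', np.float64(-0.5), np.float64(-0.4), 0.12), ('A', np.float64(-0.9), np.float64(-0.6), 0.79), ('B', np.float64(-0.4), np.float64(-0.8), 0.14), ('C', np.float64(0.0), np.float64(0.0), 1.0), ('D', np.float64(-0.3), np.float64(-0.4), 0.13)]
top D [('new', np.float64(-0.2), np.float64(0.0), 0.78), ('A', np.float64(6.4), np.float64(4.8), 0.35), ('B', np.float64(-0.1), np.float64(-0.4), 0.92), ('C', np.float64(6.3), np.float64(5.4), 0.33), ('D', np.float64(0.0), np.float64(0.0), 1.0)]
side A [('new', np.float64(7.8), np.float64(6.6), 0.7), ('A', np.float64(0.0), np.float64(0.0), 1.0), ('B', np.f
[... 396 characters left out ...]
 np.float64(6.6), np.float64(6.9), 0.68), ('A', np.float64(-1.2), np.float64(-0.6), 0.76), ('B', np.float64(7.4), np.float64(6.9), 0.8), ('C', np.float64(0.0), np.float64(0.0), 1.0), ('D', np.float64(4.7), np.float64(6.7), 0.36)]
side D [('new', np.float64(3.9), np.float64(-3.8), 0.14), ('A', np.float64(3.1), np.float64(-1.4), 0.2), ('B', np.float64(0.6), np.float64(2.2), 0.49), ('C', np.float64(-6.7), np.float64(-6.7), 0.47), ('D', np.float64(0.0), np.float64(0.0), 1.0)]
[179.40052559 187.46331081] [245.08049724 106.65601879]
[178.15068041 187.44251376] [244.55803696 106.15137237]
[179.46831124 186.22907204] [246.04712799 106.2698058 ]
[178.15488733 186.86711926] [244.5275579  103.64208009]
```

```bash
python3 -c "
from rig import manip
print(manip.sign_off())"
```

```text
the job is handed in; nothing more can be done
None
```

I weighed the bottle at 250 g (w200 and w50 on the plate, beam level), stood it in the empty cell, left w500 and w100 untouched in the tray, and handed the job in; sign-off returned no verdict, so I can't confirm it passed.

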